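# Put the bottle away in the child-safe box

### The arm

A 7-joint arm with a two-finger parallel gripper is mounted at the origin on a cart in front of the work surface, level with it; the furniture and walls round the work are solid. World frame = base frame: x ahead of the robot, y to its left, z up, the work surface at z = 0. Lengths are in m, angles in degrees, forces in N, time in s.
With the tool pointing down it reaches from about 0.4 to 0.925 m from the base axis. Payload 4.1 kg.
Tool frame: the origin (TCP) lies at the very end of the fingers, on their centre line; the grasp point (between the pads) lies 19 mm behind it; z points along the fingers, y is the line along which they close (so a half turn about z gives the same grasp; the last joint's range is limited). The gripper opens to 85 mm and grips with 20 to 120 N. Pads are 22 mm wide; open, the fingers measure 114 mm over their backs; the gripper's body (76 mm by 85 mm) begins 54 mm behind the grasp point. The pads swing forward as they close: fully open they stand 13 mm farther back than shut.
Start: joints at [-79.985, 22.827, 2.584, 88.041, -1.071, 69.15, -2.905], TCP at [0.176, 0.626, 0.231] pointing down, gripper open.
Joint ranges: [-161.44, 161.44], [-28.35, 127.94], [-78.24, 83.42], [0, 140.83], [-78.03, 258.03], [13.02, 114.36], [-168.23, 168.23]. Speed limits (degrees/s): [147.25, 147.25, 180, 180, 180, 180, 180].

### API

Orientations are given as a 3x3 rotation matrix whose columns are the frame's x, y, z axes.
In Python, from station import bot gives the robot as it stands.
- The arm moves only by the tool step_arm, never from a script. Its argument "commands" is a list of rows, each a list of 5 numbers: the gripper command: -1 is shut, 1 is fully open, values between are in proportion, then the shift along the tool's x, y, z in mm, then the turn about the tool's z in rad. A call has exactly 8 rows; each row is the pose to reach, as a shift and turn from the pose commanded when the call began, along the tool's axes at that moment; what a row does not reach only later rows make up. A row lasts 1/8 s, in which the tool goes at most 62.5 mm and 10.7 degrees, less where a joint would pass 70% of its speed; a pose out of reach is approached as far as the arm can. A call with a gripper value outside its range is refused whole. The fingers move at their own pace and stop on an object; the grip force is fixed at half the most. Time passes only in rows, so rows that repeat a pose let the fingers close, or fill a call up. It gives the time, the measured TCP pose, the force, the opening and the grip force at its end, in the units of the state.
- bot.sense(): the state, without advancing time (a new reading comes with each control period).
- bot.read_camera(name): name is "scene" or "top" or "wrist"; returns (picture, depth): 420x560x3 uint8, red, green, blue; 420x560 float32, m along the optical axis (not along the pixel's ray), 0 where there is no reading.
- bot.camera_params(name): a dict with "intrinsics" (3x3 intrinsics, pixels), "dist" ([k1, k2, p1, p2, k3] as OpenCV has them; the pictures are not rectified), "view" (4x4, takes a point from world to camera coordinates). Camera axes: x right, y down, z forward; pixel columns grow to the right and rows downward; lengths in m; the calibration is good to about 2 mm. A picture is of the moment at which its call begins: read the wrist's pose just before it. camera_params takes no time and is no camera call; for the wrist camera it gives the pose at the moment of the call.
- bot.finish_job(): hands the job in; it is judged then, once.
The state is a dict: "t": time; "joints": joint angles; "dq": joint speeds; "effort": joint torques, N m; "ee_pos": TCP position; "ee_rot": TCP orientation; "force": force on the tool from outside, world axes, zero at the start; "torque": the same for the moment, N m; "grip_width": finger opening in m; "grasp_force": force on a finger pad.
Only numpy, scipy, OpenCV 4.12 (cv2) and the standard library are available. Lean on these libraries where they do the work, as an engineer would, in place of code of your own. Each camera call takes 0.05 s, during which the arm holds its last target. There are 200 camera calls.

### The job

Put the slim bottle with the tall domed cap, which stands in the low rack among wider jars, away in the child-safe box. Press the box's release tab down and slide the cover open in the same motion, lift the bottle up over the rack's rail, stand it upright on the floor of the box without dropping it, then slide the cover fully shut until the tab springs back up. Leave the two jars standing where they are in the rack.

Things in the scene. Friction and masses are not known exactly. Their poses are not given: they have to be found in the camera images.
- box: White box with a sliding cover, fixed to the worktop, 150 (its x) by 250 (its y) by 134 mm high. Origin: centre of its underside. The +y half is the bay under the cover, its opening 124 mm in x by 109 mm in y; the -y half has a fixed deck at 116 mm over which the cover slides. The cover runs under rail lips on the long walls, lip tops at 134 mm.
- bay (a point): Centre of the bay's floor: 8 mm above the worktop, at y = +64 mm in the box's frame; axes as the box's. With the cover shut there is 110 mm of room above the floor.
- cover (a joint): Slide of the grey cover in m: 0 = shut, 0.108 = fully open. It moves along the box's -y to open; about 1.5 N of friction, stays where it is left.
- tab (a joint): Press of the grey release tab, m: 0 up, 0.007 bottom stop; spring 2 N at 0, 5 N at the bottom. With the cover shut and the tab up, lugs at its ends lock in notches of the rail lips. Pressed 6 mm or more, the cover can slide; after about 20 mm of slide the lips keep it down at 5.5 mm. It springs up and locks when the cover is back at 0 and nothing holds it down.
- tab_pad (a point): Centre of the tab's floor, rides with cover and tab; shut and up it is at x 0, y +45, z 134 mm in the box's frame. The floor is a trough along the box's x between two ridges: 48 mm clear in y, ridges 90 mm long, 8 mm thick, 12 mm high. Closed fingertips fit in it: press the floor down and push the -y ridge to open, the +y ridge to shut.
- bottle: Slim bottle with a tall domed tan cap, oval 36 mm (its x) by 42 mm (its y), 106 mm high, 80 g, loose, upright in one of the rack's three places. Origin: centre of its underside. It keeps nearly its full width to about 100 mm up, so it can be gripped near its top.
- rack: Low wooden rack fixed to the worktop, 92 (its x) by 290 (its y) mm, board top 28 mm above the worktop, end plates 62 mm high. Steel retaining rails along front and back, tops 53 mm above the worktop, 39 mm either side of the centre line. Three places about 90 mm apart along its y. Origin: centre of its underside.
- jar_a: Glass jar with a flat screw cap, 47 mm across, 102 mm high, loose, upright in the rack. Origin: centre of its underside. Leave it.
- jar_b: Glass jar with a flat screw cap, 46 mm across, 99 mm high, loose, upright in the rack. Origin: centre of its underside. Leave it.
Mind the look-alikes: they are no part of the job. What is shaped like the jar_a but red or turquoise is not meant.

How it is judged (in metres and radians):
On the way, in this order (a step that is already met when the one before it is completed fails the run):
1. the cover is slid open (more than 85 mm) while the bottle is still in the rack (value of joint cover above 0.085 m and distance of bottle from where it was at the start of the episode below 0.05 m), for 0.2 s.
2. the bottle stands upright on the floor of the bay and is let go (x of bottle in the frame of bay between -0.055 and 0.055 m and y of bottle in the frame of bay between -0.042 and 0.042 m and z of bottle in the frame of bay between -0.006 and 0.006 m and angle between bottle's own z axis and vertical below 0.15 rad and contact force between the fingers and bottle below 0.1 N), for 0.2 s.
At the end, for the whole second after the job is handed in: The bottle stands upright (within 0.15 rad) at rest on the floor of the box's bay; the cover is shut (within 4 mm) and latched with the tab sprung up (within 2 mm); both jars stand upright in the rack within 30 mm of where they were (x of bottle in the frame of bay between -0.055 and 0.055 m and y of bottle in the frame of bay between -0.042 and 0.042 m and z of bottle in the frame of bay between -0.006 and 0.006 m and angle between each of bottle, jar_a, jar_b's own z axis and vertical below 0.15 rad and linear speed of bottle below 0.02 m/s and value of joint cover below 0.004 m and value of joint tab below 0.002 m and distance of each of jar_a, jar_b from where it was at the start of the episode below 0.03 m); the robot touches nothing.
It fails at once if a jar in the rack is tipped over or taken out (angle between any of jar_a, jar_b's own z axis and vertical above 0.5 rad or distance of any of jar_a, jar_b from where it was at the start of the episode above 0.06 m).
It fails at once if the bottle is dropped into the box (falls faster than 0.7 m/s, about 25 mm of fall) (horizontal distance between bottle and bay below 0.09 m and contact force between the fingers and bottle below 0.1 N and linear speed of bottle above 0.7 m/s).
It also fails if it takes over 72 s, if anything falls off the work surface, if the arm or the gripper's body presses on something with over 40 N, if the wrist force passes 120 N, or if a joint passes its speed limit or range.

## Working session

There is one attempt and no reset: what is moved stays moved. The work goes in short steps, Python scripts to look and compute and a tool call to move; the robot and the scene stay as the last step left them, time stands still between calls to the robot, and variables do not carry over. Pictures are saved under pics/ and viewed, at most 10 in all, crops included, and the job is handed in when it is done.

Besides the shell and the picture viewer there is one more tool, called after "Emit:" by a JSON object that holds its "op" and its "data". step_arm: Moves the arm, as the interface text tells. Its arguments: {"type":"object","properties":{"commands":{"type":"array"}},"required":["commands"]}

```bash
mkdir -p pics; ls; cat > h.py <<'E'
import numpy as np, cv2
from station import bot
def snap(n):
    p=bot.camera_params(n); rgb,d=bot.read_camera(n)
    return rgb,d,p
def pts(d,p):
    K=np.array(p["intrinsics"]);D=np.array(p["dist"]);V=np.array(p["view"])
    h,w=d.shape;u,v=np.meshgrid(np.arange(w),np.arange(h))
    n=cv2.undistortPoints(np.stack([u,v],-1).reshape(-1,1,2).astype(np.float64),K,D).reshape(h,w,2)
    c=np.dstack([n*d[...,None],d]).astype(float)
    return (c-V[:3,3])@V[:3,:3]
E
python3 - <<'E'
from h import *
s=bot.sense();print(s["t"],s["ee_pos"],np.round(s["ee_rot"],3),s["force"],s["grip_width"])
ims=[]
for n in("scene","top"):
    rgb,d,p=snap(n);cv2.imwrite(f"pics/{n}0.png",rgb[...,::-1]);np.savez(f"{n}0.npz",rgb=rgb,d=d,P=pts(d,p))
    print(n,np.round(p["view"],3).tolist())
E
```

```text
pics
0.0 [0.17556104 0.62517985 0.23026828] [[-0.963  0.27  -0.   ]
 [ 0.27   0.963 -0.002]
 [-0.    -0.002 -1.   ]] [ 0.2584594  -0.17366979 -1.1244538 ] 0.08549148615027746
scene [[0.557, -0.831, -0.006, -0.24], [-0.732, -0.487, -0.476, 0.441], [0.393, 0.269, -0.879, 1.423], [0.0, 0.0, 0.0, 1.0]]
top [[-0.022, -1.0, 0.015, 0.016], [-0.985, 0.019, -0.174, 0.497], [0.174, -0.019, -0.985, 1.262], [0.0, 0.0, 0.0, 1.0]]
```

View pics/scene0.png

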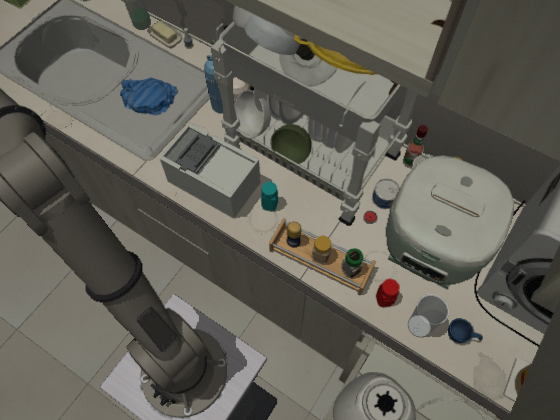

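View pics/top0.png

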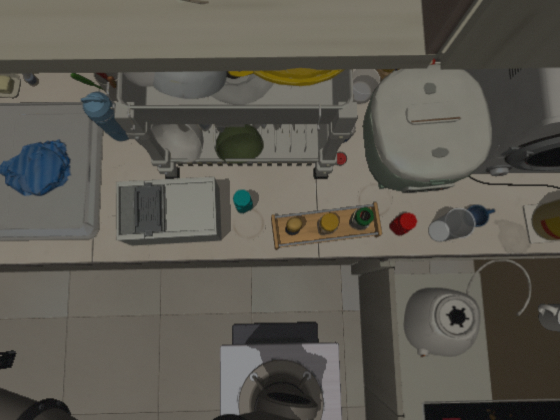

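```bash
python3 - <<'E'
from h import *
a=np.load("scene0.npz");b=np.load("top0.npz")
c1=cv2.resize(a["rgb"][205:295,255:395],None,fx=5.6,fy=5.6,interpolation=2)[:300*2-96]
c1=cv2.resize(a["rgb"][210:290,260:380],(600,400),interpolation=2)
c2=cv2.resize(b["rgb"][195:250,265:390],(600,200),interpolation=2)
m=np.clip(np.vstack([c1,c2])*1.5,0,255).astype(np.uint8)
cv2.imwrite("pics/crop.png",m[...,::-1])
P=b["P"];Q=a["P"]
# box: points by height
def reg(P,x0,x1,y0,y1,z0,z1):
    return P[(P[...,0]>x0)&(P[...,0]<x1)&(P[...,1]>y0)&(P[...,1]<y1)&(P[...,2]>z0)&(P[...,2]<z1)]
print(P[209,167],P[210,200],P[226,293],P[223,330],P[215,364],P[203,243],P[209,148])
for nm,A in(("top",P),("scene",Q)):
    for (z0,z1) in((.125,.14),(.136,.16)):
        r=reg(A,.35,.75,.1,.55,z0,z1);
        if len(r)>10: print(nm,z0,len(r),cv2.minAreaRect(r[:,:2].astype(np.float32)),np.median(r,0))
    r=reg(A,.35,.6,-.35,.12,.02,.07)
    print("rack",cv2.minAreaRect(r[:,:2].astype(np.float32)))
    for z0 in (.09,.115):
        r=reg(A,.35,.6,-.35,.12,z0,.15)
        for y in sorted(set(np.round(r[:,1]/.03))): 
            q=r[np.round(r[:,1]/.03)==y]; print(round(y*.03,2),len(q),np.round(q.mean(0),3),q[:,2].max().round(3))
E
```

```text
[0.50333172 0.28279019 0.11256746] [0.49859491 0.19780778 0.11510519] [ 0.44951851 -0.03903808  0.13343587] [ 0.45551588 -0.1330796   0.13216376] [ 0.47347056 -0.21939815  0.13744677] [0.51742101 0.08786182 0.1021491 ] [0.50028785 0.32624545 0.13333992]
top 0.125 2855 ((0.5857489109039307, 0.278683602809906), (0.31509479880332947, 0.3613112270832062), 1.7617213726043701) [0.51007107 0.31635125 0.1346063 ]
top 0.136 2315 ((0.5891549587249756, 0.2822948694229126), (0.3212506175041199, 0.3681834638118744), 1.9881455898284912) [0.62178943 0.26494939 0.14364602]
rack ((0.4858929216861725, -0.116204634308815), (0.1703495979309082, 0.44509434700012207), 9.229541778564453)
-0.36 39 [ 0.47  -0.347  0.104] 0.148
-0.33 220 [ 0.479 -0.331  0.107] 0.149
-0.3 60 [ 0.551 -0.299  0.123] 0.15
-0.27 102 [ 0.575 -0.269  0.121] 0.149
-0.24 132 [ 0.485 -0.235  0.129] 0.147
-0.21 228 [ 0.472 -0.211  0.122] 0.139
-0.15 117 [ 0.459 -0.144  0.124] 0.134
-0.12 196 [ 0.461 -0.122  0.121] 0.133
-0.06 72 [ 0.456 -0.052  0.129] 0.139
-0.03 119 [ 0.455 -0.035  0.129] 0.138
0.06 27 [0.532 0.073 0.102] 0.107
0.09 18
[... 1033 characters left out ...]
.47  -0.236  0.119] 0.14
-0.21 174 [ 0.467 -0.213  0.123] 0.137
-0.15 150 [ 0.454 -0.145  0.118] 0.149
-0.12 158 [ 0.463 -0.125  0.119] 0.134
-0.06 106 [ 0.451 -0.054  0.12 ] 0.139
-0.03 89 [ 0.45  -0.037  0.126] 0.138
0.06 23 [0.53  0.072 0.1  ] 0.107
0.09 141 [0.529 0.09  0.101] 0.111
0.12 26 [0.531 0.109 0.1  ] 0.107
-0.36 11 [ 0.535 -0.348  0.138] 0.15
-0.33 54 [ 0.538 -0.33   0.132] 0.15
-0.3 52 [ 0.55  -0.301  0.133] 0.15
-0.27 38 [ 0.571 -0.272  0.132] 0.149
-0.24 113 [ 0.474 -0.234  0.129] 0.14
-0.21 139 [ 0.47  -0.214  0.128] 0.137
-0.15 104 [ 0.458 -0.144  0.125] 0.149
-0.12 120 [ 0.458 -0.125  0.125] 0.134
-0.06 71 [ 0.453 -0.053  0.128] 0.139
-0.03 77 [ 0.452 -0.037  0.13 ] 0.138
```

View pics/crop.png

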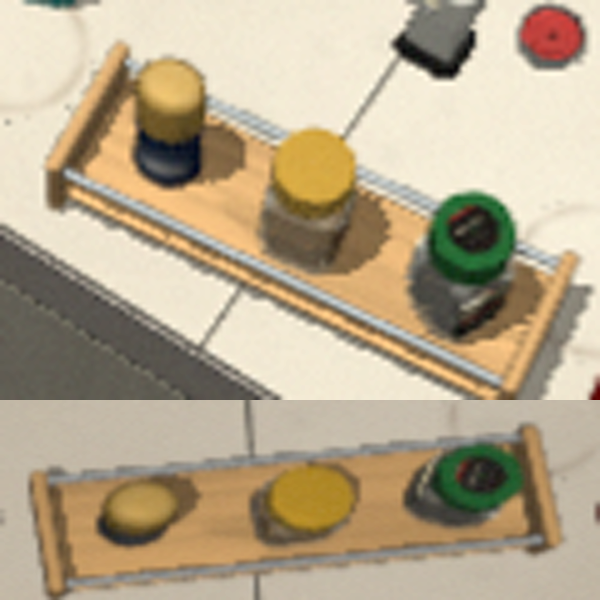

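The scene crop shows the tan domed cap on a dark, slim bottle at scene px (293,233). The other candidates are the yellow flat-cap jar at (322,247), the green-cap jar at (354,261), and the decoys: teal (269,195) and red (388,292). I choose the tan domed one.

```bash
python3 - <<'E'
from h import *
for n in("top","scene"):
    a=np.load(n+"0.npz");P=a["P"];g=a["rgb"].astype(int);hsv=cv2.cvtColor(a["rgb"],cv2.COLOR_RGB2HSV)
    m=(P[...,0]>.40)&(P[...,0]<.60)&(P[...,1]>.12)&(P[...,1]<.45)
    r=P[m&(P[...,2]>.105)&(P[...,2]<.16)];print(n,"box",cv2.minAreaRect(r[:,:2].astype(np.float32)))
    t=m&(P[...,2]>.105)&(g.max(-1)<110)&(P[...,1]>.25)&(P[...,1]<.4); t=cv2.morphologyEx(t.astype(np.uint8),cv2.MORPH_OPEN,np.ones((3,3)))>0
    r=P[t];print("dark tab",len(r),cv2.minAreaRect(r[:,:2].astype(np.float32)),np.percentile(r[:,2],[5,50,95]))
    # profile along y at x~.5
    for y in np.arange(.15,.43,.01):
        q=P[m&(abs(P[...,0]-.5)<.02)&(abs(P[...,1]-y)<.005)]; 
        if len(q): print(round(y,3),np.round(np.median(q[:,2]),3),end="; ")
    # bottle cap tan
    m=(P[...,0]>.40)&(P[...,0]<.52)&(P[...,1]>-.08)&(P[...,1]<0)&(P[...,2]>.1)
    r=P[m];print("\nbottle",cv2.minAreaRect(r[:,:2].astype(np.float32)),r[:,2].max())
    m=(P[...,0]>.38)&(P[...,0]<.54)&(P[...,1]>-.29)&(P[...,1]<.05)&(P[...,2]>.045)&(P[...,2]<.075)&(hsv[...,1]>60)
    r=P[m];print("rack hi",cv2.minAreaRect(r[:,:2].astype(np.float32)))
E
```

```text
top box ((0.5037533640861511, 0.28052929043769836), (0.15144963562488556, 0.2494349181652069), 2.22170090675354)
dark tab 2277 ((0.5021007657051086, 0.3418838381767273), (0.11601864546537399, 0.14072132110595703), 89.62899780273438) [0.12034607 0.13331837 0.14641855]
0.15 0.001; 0.16 0.114; 0.17 0.117; 0.18 0.117; 0.19 0.117; 0.2 0.116; 0.21 0.117; 0.22 0.117; 0.23 0.117; 0.24 0.118; 0.25 0.117; 0.26 0.118; 0.27 0.118; 0.28 0.117; 0.29 0.132; 0.3 0.146; 0.31 0.135; 0.32 0.136; 0.33 0.135; 0.34 0.135; 0.35 0.141; 0.36 0.134; 0.37 0.123; 0.38 0.123; 0.39 0.123; 0.4 0.129; 
bottle ((0.45694074034690857, -0.04165592044591904), (0.032820843160152435, 0.03846936300396919), 3.8748011589050293) 0.13927897074399886
rack hi ((0.4633888602256775, -0.13297401368618011), (0.08955467492341995, 0.2907356321811676), 5.769927024841309)
scene box ((0.5013570785522461, 0.2808152437210083), (0.1545805037021637, 0.2556246221065521), 2.1222567558288574)
dark tab 1469 ((0.4974347949028015, 0.3291788697242737), (0.15250460803508759, 0.14391177892684937), 3.919163465499878) [0.11594042 0.13093892 0.14395008]
0.15 0.0; 0.16 0.077; 0.17 0.116; 0.18 0.115; 0.19 0.116; 0.2 0.115; 0.21 0.115; 0.22 0.115; 0.23 0.115; 0.24 0.115; 0.25 0.115; 0.26 0.115; 0.27 0.115; 0.28 0.114; 0.29 0.131; 0.3 0.142; 0.31 0.133; 0.32 0.133; 0.33 0.133; 0.34 0.132; 0.35 0.139; 0.36 0.142; 0.37 0.122; 0.38 0.122; 0.39 0.121; 0.4 0.125; 0.41 0.128; 
bottle ((0.45369768142700195, -0.04481400176882744), (0.032489169389009476, 0.03620428964495659), 34.20539474487305) 0.13864625784892312
rack hi ((0.46206173300743103, -0.1334736943244934), (0.09095244854688644, 0.29158833622932434), 6.241350173950195)
```

Emit:
{"op": "step_arm", "data": {"commands": [[-1,0,0,0,0.18],[-1,0,0,0,0.36],[-1,0,0,0,0.54],[-1,0,0,0,0.72],[-1,0,0,0,0.9],[-1,0,0,0,1.08],[-1,0,0,0,1.26],[-1,0,0,0,1.297]]}}

```text
t: 1.1
ee_pos: [0.1755, 0.6255, 0.2308]
ee_rot: [[-0.0, 1.0, 0.0], [1.0, 0.0, -0.001], [-0.001, 0.0, -1.0]]
force: [0.6, -0.1, 1.0]
grip_width: -0.0003
grasp_force: 0.0
```

Emit:
{"op": "step_arm", "data": {"commands": [[-1,-38,41,0,0],[-1,-76,81,0,0],[-1,-114,122,0,0],[-1,-152,163,0,0],[-1,-190,203,0,-0.02],[-1,-229,244,10,-0.038],[-1,-267,285,20,-0.038],[-1,-303,325,30,-0.038]]}}

```text
t: 2.1
ee_pos: [0.5019, 0.3214, 0.2011]
ee_rot: [[-0.04, 0.999, 0.0], [0.999, 0.04, 0.0], [0.0, 0.0, -1.0]]
force: [1.2, 0.4, -0.5]
grip_width: 0.0001
grasp_force: 0.0
```

```bash
python3 - <<'E'
from h import *
s=bot.sense();print(s["t"],s["ee_pos"],np.round(s["ee_rot"],3),s["force"])
for n in ("wrist",):
    rgb,d,p=snap(n);cv2.imwrite(f"pics/w1.png",rgb[...,::-1]);P=pts(d,p);np.savez("w1.npz",rgb=rgb,P=P)
m=(abs(P[...,0]-.5)<.1)&(P[...,2]>.138)&(P[...,2]<.15)&(P[...,1]>.27)&(P[...,1]<.37)
for nm,mm in(("-y ridge",m&(P[...,1]<.325)),("+y ridge",m&(P[...,1]>.33))):
    r=P[mm]
    if len(r): print(nm,len(r),cv2.minAreaRect(r[:,:2].astype(np.float32)),np.median(r[:,2]))
E
```

```text
2.1 [0.50185761 0.32141336 0.20105668] [[-0.04   0.999  0.   ]
 [ 0.999  0.04   0.   ]
 [ 0.     0.    -1.   ]] [ 1.20793397  0.37807262 -0.52619634]
-y ridge 1758 ((0.5016893744468689, 0.29948076605796814), (0.08955029398202896, 0.008423416875302792), 1.9516113996505737) 0.1446149911679262
+y ridge 2611 ((0.4999115467071533, 0.35497868061065674), (0.09018442034721375, 0.008546147495508194), 2.1048178672790527) 0.14484818829675816
```

View pics/w1.png

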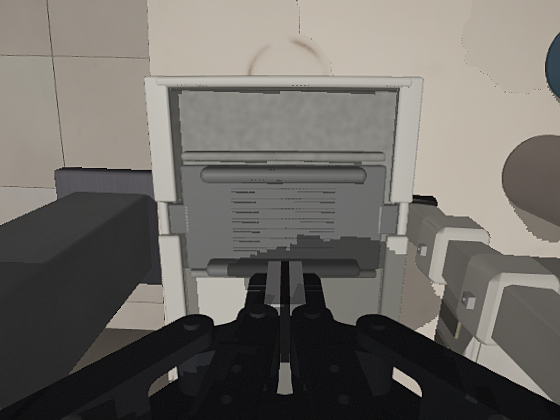

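The wrist view shows the tab trough between its two ridges (rows ~175 and ~265), with the fingertips over it near the -y ridge.

Emit:
{"op": "step_arm", "data": {"commands": [[-1,0,0,25,0],[-1,0,0,50,0],[-1,0,0,62,0],[-1,0,0,68,0],[-1,0,0,72,0],[-1,0,0,75,0],[-1,0,0,75,0],[-1,0,0,75,0]]}}

```text
t: 3.15
ee_pos: [0.5006, 0.323, 0.1271]
ee_rot: [[-0.038, 0.999, -0.0], [0.999, 0.038, 0.001], [0.001, -0.0, -1.0]]
force: [-4.3, -1.9, 5.8]
grip_width: 0.0
grasp_force: 2.9
```

Emit:
{"op": "step_arm", "data": {"commands": [[-1,-5,0,1.5,0],[-1,-15,0,2,0],[-1,-30,0,2,0],[-1,-50,0,1,0],[-1,-70,0,0,0],[-1,-90,0,0,0],[-1,-108,0,0,0],[-1,-118,0,0,0]]}}

```text
t: 4.15
ee_pos: [0.5066, 0.2056, 0.1272]
ee_rot: [[-0.036, 0.999, 0.003], [0.999, 0.036, 0.004], [0.004, 0.003, -1.0]]
force: [-1.8, 17.5, 4.4]
grip_width: 0.0001
grasp_force: 10.0
```

Emit:
{"op": "step_arm", "data": {"commands": [[-1,4,0,-3,0],[-1,4,0,-50,0],[-1,-20,-5,-95,0],[-0.5,-75,-15,-95,0],[0,-130,-27,-95,0],[0.6,-185,-40,-95,-0.03],[0.6,-240,-51,-95,-0.066],[0.6,-300,-63,-95,-0.066]]}}

```text
t: 5.15
ee_pos: [0.4525, -0.0997, 0.2207]
ee_rot: [[-0.105, 0.995, -0.001], [0.995, 0.105, -0.001], [-0.001, -0.001, -1.0]]
force: [0.2, -0.9, 0.8]
grip_width: 0.0682
grasp_force: 0.0
```

```bash
python3 - <<'E'
from h import *
s=bot.sense();print(s["t"],s["ee_pos"],np.round(s["ee_rot"],3),s["grip_width"])
rgb,d,p=snap("wrist");P=pts(d,p);np.savez("w2.npz",rgb=rgb,P=P)
rt,dt,pt=snap("top");T=pts(dt,pt)
for nm,A in(("w",P),("t",T)):
  for z0 in(.1,.12,.128):
    r=A[(A[...,0]>.42)&(A[...,0]<.5)&(A[...,1]>-.08)&(A[...,1]<0)&(A[...,2]>z0)&(A[...,2]<.142)]
    if len(r)>5: print(nm,z0,len(r),cv2.minAreaRect(r[:,:2].astype(np.float32)),r[:,2].max())
q=T[(abs(T[...,0]-.5)<.02)]
for y in np.arange(.15,.42,.01):
    k=q[abs(q[:,1]-y)<.005]
    if len(k): print(round(y,2),np.round(np.median(k[:,2]),3),end="; ")
cv2.imwrite("pics/m2.png",np.hstack([rgb[:,:,::-1][::2,::2],rt[150:360,60:340,::-1]]))
E
```

```text
5.15 [ 0.45251153 -0.09974306  0.22068465] [[-0.105  0.995 -0.001]
 [ 0.995  0.105 -0.001]
 [-0.001 -0.001 -1.   ]] 0.06823488095459586
w 0.1 2769 ((0.4568670094013214, -0.04199334979057312), (0.03425811231136322, 0.03832272067666054), 32.865447998046875) 0.13491406690416613
w 0.12 2726 ((0.45705947279930115, -0.042164258658885956), (0.032800380140542984, 0.03854389861226082), 6.202591896057129) 0.13491406690416613
w 0.128 2411 ((0.45695823431015015, -0.04223956912755966), (0.03115556761622429, 0.03606609255075455), 8.010523796081543) 0.13491406690416613
t 0.1 183 ((0.45727723836898804, -0.04128227382898331), (0.03287488594651222, 0.03788187727332115), 0.4817265272140503) 0.13872850969174919
t 0.12 164 ((0.4570293426513672, -0.04214111715555191), (0.036070097237825394, 0.03269055858254433), 86.53141784667969) 0.13872850969174919
t 0.128 142 ((0.4591221809387207, -0.0425366573035717), (0.0330926738679409, 0.032809238880872726), 55.47616195678711) 0.13872850969174919
0.15 0.002; 0.16 0.113; 0.17 0.117; 0.18 0.125; 0.19 0.14; 0.2 0.13; 0.21 0.13; 0.22 0.13; 0.23 0.13; 0.24 0.132; 0.25 0.138; 0.26 0.125; 0.27 0.123; 0.28 0.123; 0.29 0.123; 0.31 0.012; 0.32 0.01; 0.33 0.009; 0.34 0.01; 0.35 0.009; 0.36 0.008; 0.37 0.008; 0.38 0.009; 0.39 0.01; 0.4 0.076;
```

View pics/m2.png

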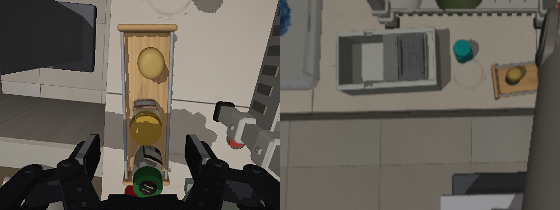

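Left half: bottle at (152,63) ahead of the open fingers, with the jars below it. Right half: the cover is open, with the bay floor visible.

Emit:
{"op": "step_arm", "data": {"commands": [[0.6,28,5,0,0],[0.6,57,10.5,0,0],[0.6,57,10.5,35,0],[0.6,57,10.5,75,0],[0.6,57,10.5,110,0],[0.6,57,10.5,125,0],[0.6,57,10.5,125,0],[-1,57,10.5,125,0]]}}

```text
t: 6.25
ee_pos: [0.4593, -0.0397, 0.0973]
ee_rot: [[-0.104, 0.995, 0.002], [0.995, 0.104, 0.0], [-0.0, 0.002, -1.0]]
force: [0.2, 1.1, 0.2]
grip_width: 0.0518
grasp_force: 0.0
```

Emit:
{"op": "step_arm", "data": {"commands": [[-1,0,0,0,0],[-1,0,0,0,0],[-1,0,0,0,0],[-1,0,0,0,0],[-1,0,0,-5,0],[-1,0,0,-15,0],[-1,0,0,-30,0],[-1,0,0,-45,0]]}}

```text
t: 7.25
ee_pos: [0.4585, -0.0395, 0.1426]
ee_rot: [[-0.104, 0.995, 0.001], [0.995, 0.104, 0.0], [0.0, 0.001, -1.0]]
force: [0.4, 0.2, -0.5]
grip_width: 0.032
grasp_force: 59.6
```

Emit:
{"op": "step_arm", "data": {"commands": [[-1,0,0,-40,0],[-1,10,2,-80,0],[-1,50,10,-98,0],[-1,100,22,-98,0.01],[-1,150,33,-98,0.03],[-1,200,44,-98,0.05],[-1,250,55,-98,0.066],[-1,300,65,-98,0.066]]}}

```text
t: 8.25
ee_pos: [0.4919, 0.2673, 0.2405]
ee_rot: [[-0.038, 0.999, 0.001], [0.999, 0.038, 0.001], [0.0, 0.001, -1.0]]
force: [-0.2, 0.1, -1.1]
grip_width: 0.032
grasp_force: 59.8
```

```bash
python3 - <<'E'
from h import *
s=bot.sense();print(s["t"],s["ee_pos"],np.round(s["ee_rot"],3),s["grip_width"],s["grasp_force"])
rgb,d,p=snap("scene");rw,dw,pw=snap("wrist");P=pts(d,p)
e=s["ee_pos"];m=(abs(P[...,0]-e[0])<.035)&(abs(P[...,1]-e[1])<.035)&(P[...,2]<e[2]-.005)&(P[...,2]>.14)
print(m.sum(),P[m][:,2].min() if m.any() else 0)
cv2.imwrite("pics/m3.png",np.hstack([cv2.resize(rgb[100:240,150:330,::-1],None,fx=2,fy=2),rw[::2,::2][:,:,::-1][:280] if 0 else cv2.resize(rw[:,:,::-1],(373,280))]))
E
```

```text
8.25 [0.49191516 0.2672725  0.24047208] [[-0.038  0.999  0.001]
 [ 0.999  0.038  0.001]
 [ 0.     0.001 -1.   ]] 0.031965572338163904 59.83068035915494
196 0.14000899859968474
```

View pics/m3.png

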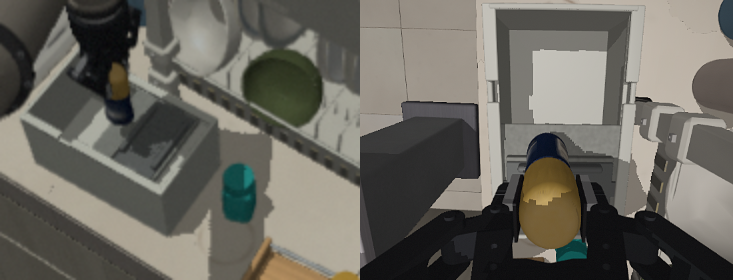

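The bottle hangs upright in the grip, its base over the cover edge, with the bay ahead at wrist px (570,80).

Emit:
{"op": "step_arm", "data": {"commands": [[-1,40,6,0,0],[-1,79,12,0,0],[-1,79,12,20,0],[-1,79,12,60,0],[-1,79,12,100,0],[-1,79,12,135,0],[-1,79,12,150,0],[-1,79,12,155,0]]}}

```text
t: 9.35
ee_pos: [0.5009, 0.345, 0.0845]
ee_rot: [[-0.038, 0.999, 0.0], [0.999, 0.038, -0.0], [-0.0, 0.0, -1.0]]
force: [0.3, 0.5, 0.1]
grip_width: 0.0323
grasp_force: 59.8
```

Emit:
{"op": "step_arm", "data": {"commands": [[-1,0,0,1,0],[-1,0,0,2,0],[-1,0,0,3,0],[-1,0,0,4,0],[-1,0,0,5,0],[-1,0,0,6,0],[-1,0,0,6,0],[-1,0,0,6,0]]}}

```text
t: 10.35
ee_pos: [0.5007, 0.3451, 0.0783]
ee_rot: [[-0.038, 0.999, 0.0], [0.999, 0.038, 0.0], [0.0, 0.0, -1.0]]
force: [0.2, 0.2, 0.1]
grip_width: 0.0319
grasp_force: 59.8
```

Emit:
{"op": "step_arm", "data": {"commands": [[-1,0,0,0.5,0],[-1,0,0,1,0],[-1,0,0,1.5,0],[-1,0,0,2,0],[-1,0,0,2.5,0],[-1,0,0,3,0],[-1,0,0,3,0],[-1,0,0,3,0]]}}

```text
t: 11.35
ee_pos: [0.501, 0.3456, 0.0778]
ee_rot: [[-0.038, 0.999, -0.0], [0.999, 0.038, 0.002], [0.002, 0.0, -1.0]]
force: [-3.6, -1.2, 14.4]
grip_width: 0.0318
grasp_force: 61.7
```

Emit:
{"op": "step_arm", "data": {"commands": [[-1,0,0,-1,0],[-0.1,0,0,-2,0],[0.2,0,0,-2,0],[0.3,0,0,-2,0],[0.3,0,0,-2,0],[0.3,0,0,-2,0],[0.3,0,0,-2,0],[0.3,0,0,-2,0]]}}

```text
t: 12.35
ee_pos: [0.5007, 0.3451, 0.0773]
ee_rot: [[-0.038, 0.999, 0.0], [0.999, 0.038, 0.0], [0.0, 0.0, -1.0]]
force: [0.0, -0.2, 0.1]
grip_width: 0.0558
grasp_force: 0.0
```

Emit:
{"op": "step_arm", "data": {"commands": [[0.3,0,0,-10,0],[0.3,0,0,-25,0],[0.3,0,0,-50,0],[0.3,0,0,-80,0],[0.3,0,0,-120,0],[-1,-30,0,-125,0],[-1,-75,0,-125,0],[-1,-115,0,-125,0]]}}

```text
t: 13.35
ee_pos: [0.5048, 0.2269, 0.2025]
ee_rot: [[-0.037, 0.999, -0.0], [0.999, 0.037, -0.001], [-0.001, -0.0, -1.0]]
force: [0.2, 0.0, -0.4]
grip_width: 0.0012
grasp_force: 0.0
```

```bash
python3 - <<'E'
from h import *
s=bot.sense();print(s["t"],s["ee_pos"],s["grip_width"])
rw,dw,pw=snap("wrist");P=pts(dw,pw)
r=P[(abs(P[...,0]-.5)<.055)&(P[...,1]>.3)&(P[...,1]<.4)&(P[...,2]>.085)&(P[...,2]<.12)]
print("bottle",len(r),cv2.minAreaRect(r[:,:2].astype(np.float32)),r[:,2].max())
m=(abs(P[...,0]-.505)<.06)&(P[...,2]>.132)&(P[...,2]<.15)&(P[...,1]>.24)&(P[...,1]<.28)
print("+y ridge",cv2.minAreaRect(P[m][:,:2].astype(np.float32)))
cv2.imwrite("pics/w4.png",rw[:,:,::-1])
E
```

```text
13.35 [0.50483604 0.22689531 0.20252968] 0.0011666861262171983
bottle 3124 ((0.49882030487060547, 0.3384382426738739), (0.034803878515958786, 0.032226379960775375), 2.4910366535186768) 0.11540549012656877
+y ridge ((0.5089144706726074, 0.2530032992362976), (0.12028138339519501, 0.029896866530179977), 11.724601745605469)
```

View pics/w4.png

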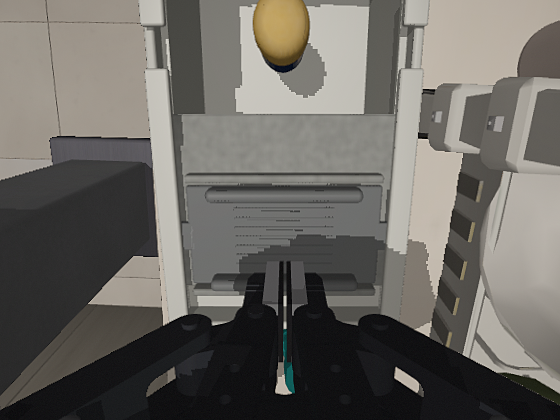

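The bottle stands in the bay at px (281,25), and the fingertips are over the trough of the open cover.

Emit:
{"op": "step_arm", "data": {"commands": [[-1,0,0,25,0],[-1,0,0,50,0],[-1,0,0,65,0],[-1,0,0,72,0],[-1,0,0,75,0],[-1,0,0,76,0],[-1,0,0,76,0],[-1,0,0,76,0]]}}

```text
t: 14.4
ee_pos: [0.5049, 0.2301, 0.1271]
ee_rot: [[-0.038, 0.999, -0.0], [0.999, 0.038, 0.0], [0.0, -0.0, -1.0]]
force: [-4.0, -1.9, 5.4]
grip_width: -0.0001
grasp_force: 2.9
```

Emit:
{"op": "step_arm", "data": {"commands": [[-1,10,0,0,0],[-1,25,0,0,0],[-1,42,0,0,0],[-1,60,0,0,0],[-1,78,0,0,0],[-1,93,0,0.5,0],[-1,105,0,0.5,0],[-1,114,0,0.5,0]]}}

```text
t: 15.4
ee_pos: [0.5015, 0.3404, 0.1268]
ee_rot: [[-0.038, 0.999, -0.0], [0.999, 0.038, -0.007], [-0.007, -0.0, -1.0]]
force: [-2.9, -17.7, 12.8]
grip_width: 0.0004
grasp_force: 11.6
```

Emit:
{"op": "step_arm", "data": {"commands": [[-1,1,0,0,0],[-1,0,0,-1,0],[-1,-1,0,-6,0],[-1,-2,0,-12,0],[-1,-4,0,-30,0],[-1,-30,0,-80,0],[-1,-60,0,-100,0],[-1,-60,0,-100,0]]}}

```text
t: 16.4
ee_pos: [0.5057, 0.2832, 0.2298]
ee_rot: [[-0.034, 0.999, 0.006], [0.999, 0.034, 0.005], [0.005, 0.007, -1.0]]
force: [-0.0, 0.3, 0.2]
grip_width: -0.0002
grasp_force: 0.0
```

```bash
python3 - <<'E'
from h import *
s=bot.sense();print(s["t"],s["ee_pos"],s["force"])
rw,dw,pw=snap("wrist");P=pts(dw,pw)
for nm,a,b in(("-y",.28,.315),("+y",.345,.37)):
    m=(abs(P[...,0]-.5)<.05)&(P[...,2]>.136)&(P[...,2]<.15)&(P[...,1]>a)&(P[...,1]<b);r=P[m]
    if len(r)>9: print(nm,len(r),cv2.minAreaRect(r[:,:2].astype(np.float32)),np.median(r[:,2]))
m=(abs(P[...,0]-.5)<.03)&(abs(P[...,1]-.335)<.008);print("floor",np.median(P[m][:,2]))
cv2.imwrite("pics/w5.png",rw[:,:,::-1])
E
```

```text
16.4 [0.5056507  0.28323677 0.22983024] [-0.03358897  0.30749617  0.22526605]
-y 2027 ((0.501723051071167, 0.302261620759964), (0.08904248476028442, 0.013344047591090202), 1.871745228767395) 0.14477140512094044
+y 2104 ((0.5001450777053833, 0.35469675064086914), (0.08956247568130493, 0.007516120094805956), 1.9694761037826538) 0.14504099983529606
floor 0.13372789443752503
```

View pics/w5.png

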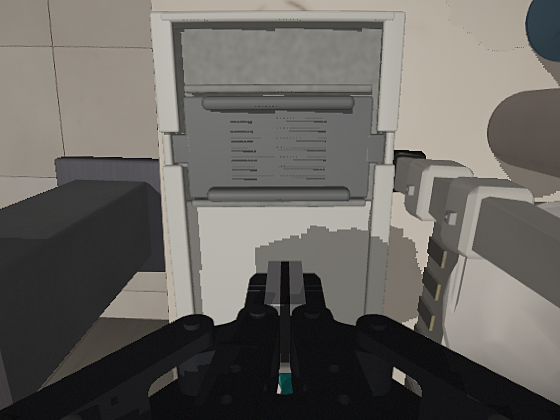

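The cover is back at its start position (ridge at y .3547, it was .3550). The tab is up (ridge top .145, floor .134) with its lugs in the notches at px (175,150) and (380,150). I'm handing the job in.

```bash
python3 -c "
from station import bot
print(bot.finish_job())"
```

```text
the job is handed in; nothing more can be done
None
```

The bottle stands upright in the box, the cover is shut and latched with the tab up, and I left the jars alone; I handed the job in at about 16.5 s, and the call returned no verdict.

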